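# Seat the sample cell in the photometer and turn it into the light path

## Task

Take the blue-capped sample cell with the two clear faces from its rack and lower it upright into the well of the photometer. Keeping a light pressure on it, turn it until you feel the key under its foot drop into the slot of the turntable at the bottom, then turn it clockwise with the turntable gently up to its stop, so that the clear faces look squarely at the lamp and the sensor. Let go and leave it fully down; it is glass, so never force it or lay it over, and leave everything else on the bench where it is.

Things in the scene. Friction and masses are not known exactly. Their poses are not given: they have to be found in the camera images.
- cell_mid (a point): The cell to load, 99 mm tall, about 90 g, upright in any of the rack's holes at various yaws. Point on its axis, half-way up; z up. The 26 x 26 mm window part (29 to 59 mm above its lowest face) has clear faces on +x and -x, black ones on +y and -y. A half turn about z makes no difference.
- cell_cap (a point): Centre of that cell's square blue cap, 26 x 26 mm and 40 mm tall, the place to grip; 29.5 mm above cell_mid, the cap's top 20 mm higher. A white stripe on top runs along x, from clear face to clear face. Axes as the cell's.
- cell_key (a point): Lowest point of that cell, middle of the steel key under its foot: 28 mm long along the cell's x, 8 mm wide, 7 mm tall, 49.5 mm below cell_mid. Above it the round steel foot, 36 mm diameter, 22 mm tall, lower edge bevelled.
- holder: The photometer, fixed; origin at table level on the well's axis, z up. Light path along its x, 51 mm up: blue lamp housing at +x, black sensor housing at -x, each 44 mm wide, 37 to 83 mm from the axis, 61 mm high, white line on top along x. Between them a grey block 70 x 70 x 40 mm (high) with the round well, 38 mm diameter, mouth bevelled.
- well_mouth (a point): Centre of the well's mouth, on the top of the grey block, 40 mm above holder's origin. With the key standing on the turntable, cell_mid is 27.5 mm above this point (less what the spring is pressed); with the key dropped in, the foot is flush with the block and cell_mid 20.5 mm above this point.
- turntable_top (a point): Centre of the brass turntable's top, 22 mm below the mouth (fixed point with the holder's axes, it does not show the turning). A channel 10.5 mm wide, deeper than the key, runs right across it. It rests on a spring: 3 N before it gives, then 0.8 N per mm, hard after 3 mm (5.4 N).
- turntable_axis (a point): Same point: axis of turning. The channel points an unknown 0.47 to 1.01 rad counterclockwise (from above) of the holder's x, unmeasured, to be felt. The turntable takes 0.08 N m to turn, stays where left, has a stop at 1.25 rad too. Clockwise at its stop, a key driven there has the cell's x along the holder's x within 0.06 rad. The key has 0.08 rad play in the channel either way.
- rack: The grey cell rack, a fixed block 66 x 230 x 30 mm; origin at the middle of its underside, long side along its y. Three round holes of 38 mm diameter, 24 mm deep (floor 6 mm above the table), at y = -80, 0 and +80 mm; a cell stands in each. A cell must rise 24 mm to clear it.
- spare_a_mid (a point): An all-red blank cell of the same outer shape, in the rack; not to be used. Point on its axis half-way up.
- spare_b_mid (a point): An all-yellow blank cell of the same outer shape, in the rack; not to be used. Point on its axis half-way up.
- driver: A screwdriver lying on the table, 160 mm long along its x. Leave alone.
- spool: An upright solder spool, 56 mm diameter, 36 mm tall; origin at its underside. Leave alone.
- batteries: An open black battery tray, 62 x 58 x 18 mm; origin at its underside. Leave alone.
- board: A green circuit board lying flat, 100 x 70 x 4 mm; origin at its underside. Leave alone.
- flux: A small bottle, 36 mm diameter, 75 mm tall; origin at its underside. Leave alone.
- tip_pot: A small open steel cup, 70 mm diameter, 45 mm tall; origin at its underside. Leave alone.

How it is judged:
On the way:
1. the key has dropped into the turntable's slot: the cell stands upright and fully down in the well (z of cell_mid in the frame of holder below 0.0635 m and horizontal distance between cell_mid and holder below 0.003 m and angle between cell_mid's own z axis and vertical below 0.07 rad), for 0.2 s.
At the end, for the whole second after the job is handed in: The blue-capped cell stands in the photometer's well, released, within 3 mm of its axis, upright within 4 degrees, fully down (within 3 mm of its seated height, key in the slot), its clear faces square to the light path within 0.12 rad (7 degrees) (all of step 1 and angle between the x axis of cell_mid and the x axis of holder, either way round below 0.12 rad); the robot touches nothing.
It fails at once if the cell is pressed or twisted against the photometer with more than 25 N (contact force between cell and holder above 25 N).
It fails at once if the cell is laid over by more than 0.6 rad (angle between cell_mid's own z axis and vertical above 0.6 rad).
It fails at once if something else on the bench is moved by more than 30 mm (distance of any of spare_a_mid, spare_b_mid, driver, spool, batteries, board, flux, tip_pot from where it was at the start of the episode above 0.03 m).
It also fails if it takes over 64 s, if anything falls off the work surface, if the arm or the gripper's body presses on something with over 40 N, if the wrist force passes 120 N, or if a joint passes its speed limit or range.

## Robot

A 6-joint arm with a two-finger parallel gripper is mounted at the origin on the work surface. World frame = base frame: x ahead of the robot, y to its left, z up, the work surface at z = 0. Lengths are in m, angles in rad, forces in N, time in s.
With the tool pointing down it reaches from about 0.275 to 0.75 m from the base axis. Payload 10.2 kg.
Tool frame: the origin (TCP) lies at the centre of the arm's flange, where the gripper is bolted on; the fingertips stand 166 mm ahead of it and the grasp point (between the pads) lies 147 mm ahead of it (finger_overhang is the distance from the TCP to the fingertips, in m); y points along the fingers, z is the direction in which the jaws open and shut, and the axes are right-handed (so a half turn about y gives the same grasp; the last joint's range is limited). The gripper opens to 88 mm and grips with 3 to 60 N. Pads are 18 mm wide; open, the fingers measure 123 mm over their backs; the gripper's body (75 mm by 187 mm) begins 45 mm behind the grasp point.
Start: joints at [-1.351, 0.313, 1.498, -0, 1.331, -0.223], TCP at [0.225, -0.474, 0.405] pointing down, gripper open.
Joint ranges: [-2.94, 2.94], [-0.97, 2.17], [0.19, 2.56], [-1.23, 4.37], [0.02, 3.11], [-2.88, 2.88]. Speed limits (rad/s): [2.39, 2.39, 3.01, 3.14, 3.14, 3.14].

## Interface

Orientations are given as a 3x3 rotation matrix whose columns are the frame's x, y, z axes.
In Python, from plant import * gives the robot as it stands. Calls block until the motion is done:
- move_to(position, orientation): joint-space move of the TCP to a pose.
- movel(position, orientation=None, max_speed=0.15, f_stop=None): straight line of the TCP; orientation=None keeps the orientation; max_speed is the mean speed in m/s. With f_stop (N) it stops when the force on the tool has changed by that much, and returns True; else False.
- move_joints(angles): joint-space move.
- gripper_open() and close(force=None): open the fingers fully, or close them until they stop; force is the grip in N (None keeps the last).
- wait(seconds).
- ik(position, orientation): joint angles nearest the present ones, or None.
- sense(): the state.
- camera(name): name is "scene" or "top" or "wrist"; returns (picture, depth): 384x512x3 uint8, red, green, blue; 384x512 float32, m along the optical axis (not along the pixel's ray), 0 where there is no reading.
- calibration(name): a dict with "fx", "fy", "cx", "cy" (pixels), "world_to_cam" (4x4, takes a point from world to camera coordinates); the wrist camera has in their place "hand_eye" (4x4, takes a point from camera to tool coordinates, whose origin is the TCP and whose axes are the tool frame's). Camera axes: x right, y down, z forward; pixel columns grow to the right and rows downward; lengths in m; the calibration is good to about 2 mm. A picture is of the moment at which its call begins: read the wrist's pose just before it. calibration takes no time and is no camera call.
A pose or a line that the arm cannot do raises PlanningError and nothing moves.
- close_job(): hands the job in, once; it reports no verdict.
Trained networks look in the newest picture that a camera, given by its name, has taken for a name from the list of things; names that differ only in an ending like _2 or _b are one class to them, and where a whole thing is asked for, a point or a joint stands for the part that bears it (a point fixed in the world has none). Each returns a list of dicts, best first, with "conf" (0 to 1); they miss things now and then, are a little off and sometimes report something else, mostly with a low value. They report only what shows in the picture. A call takes as long as a camera call.
- find_in(camera, target): "rect" ([left, top, right, bottom] in pixels, round what is visible of it).
- masks_of(camera, target): "region" (384x512 bool, what is visible of it) and "rect" ([left, top, right, bottom] in pixels, round what is visible of it).
- tip_of(camera, target): "pixel" ([column, row] in pixels: a listed point, or the origin of a listed thing).
The state is a dict: "time": time; "q": joint angles; "dq": joint speeds; "effort": joint torques, N m; "tool_pos": TCP position; "ee_rot": TCP orientation; "contact_force": force on the tool from outside, world axes, zero at the start; "wrist_torque": the same for the moment, N m; "opening": opening from 0.0 (shut) to 1.0 (fully open).
Only numpy, scipy, OpenCV 4.12 (cv2) and the standard library are available. Lean on these libraries where they do the work, as an engineer would, in place of code of your own. Each camera call takes 0.05 s, during which the arm holds its last target. There are 200 camera calls.

## Working session

There is one attempt and no reset: what is moved stays moved. The work goes in short steps, each a Python script; the robot and the scene stay as the last script left them, time stands still between calls to the robot, and variables do not carry over. Pictures are saved under pics/ and viewed, about 8 in all and at most 12, crops included, and the job is handed in when it is done.

```bash
ls; mkdir -p pics; python3 - <<'E'
from plant import *
import cv2,numpy as np
ims=[]
for n in ("scene","top"):
    p,d=camera(n); np.save(f"pics/{n}_d.npy",d); cv2.imwrite(f"pics/{n}0.png",p[:,:,::-1])
    ims.append(p[:,:,::-1])
    c=calibration(n);T=np.linalg.inv(c["world_to_cam"]);print(n,np.round(T,3).tolist(),c["fx"],c["cx"],c["cy"])
    for t in ("cell_cap","cell_mid","well_mouth","holder","rack","spare_a_mid","spare_b_mid"):
        for r in tip_of(n,t)[:3]:
            u,v=r["pixel"]; z=d[int(v),int(u)]
            w=T@[(u-c["cx"])/c["fx"]*z,(v-c["cy"])/c["fy"]*z,z,1]
            print(n,t,np.round(r["pixel"],1),round(r["conf"],2),np.round(w[:3],3))
cv2.imwrite("pics/a.png",cv2.resize(ims[1],(800,600)))
cv2.imwrite("pics/b.png",cv2.resize(ims[0],(800,600)))
print(sense()["time"],calibration("wrist"))
E
```

```text
pics
scene [[-0.675, 0.579, -0.457, 0.964], [0.737, 0.525, -0.425, 0.42], [-0.007, -0.624, -0.781, 0.806], [0.0, 0.0, 0.0, 1.0]] 354.7286367011132 257.4828809763452 190.5496928265534
scene cell_cap [346.4 236.2] 0.65 [0.515 0.279 0.102]
scene cell_mid [345.8 244.2] 0.93 [0.515 0.284 0.072]
scene cell_mid [130.  166.1] 0.53 [ 0.694 -0.355  0.021]
scene well_mouth [209.3 156.5] 0.63 [ 0.504 -0.211  0.017]
scene holder [211.1 161.3] 0.55 [ 0.526 -0.176  0.037]
scene rack [315.8 238.4] 0.94 [0.525 0.21  0.028]
scene spare_a_mid [316. 224.] 0.58 [0.518 0.199 0.075]
scene spare_a_mid [211.1 153.3] 0.19 [ 0.497 -0.209  0.027]
scene spare_b_mid [287.4 208.2] 0.83 [0.525 0.114 0.069]
top [[0.014, -0.976, 0.217, 0.254], [-1.0, -0.014, -0.003, 0.025], [0.006, -0.217, -0.976, 1.413], [0.0, 0.0, 0.0, 1.0]] 419.51287839664167 251.85445211428524 187.99396605260094
top cell_cap [174.1 202.9] 0.58 [0.492 0.266 0.108]
top cell_cap [198.  200.5] 0.5 [0.502 0.192 0.104]
top cell_mid [174.4 203.3] 0.42 [0.491 0.265 0.109]
top well_mouth [317.2 203.9] 0.56 [ 0.513 -0.201  0.015]
top holder [316.7 203. ] 0.96 [ 0.518 -0.201  0.003]
top holder [319.7 203.5] 0.21 [ 0.513 -0.208  0.021]
top rack [199.7 203.1] 0.9 [0.498 0.189 0.081]
top rack [363.8 160.8] 0.15 [ 0.662 -0.361  0.034]
top spare_a_mid [197.1 197. ] 0.55 [0.512 0.194 0.109]
top spare_b_mid [221.5 197.3] 0.61 [0.513 0.117 0.108]
0.8 {'fx': 271.9995079510569, 'fy': 271.9995079510569, 'cx': 257.7753722330822, 'cy': 196.20375677798316, 'hand_eye': array([[ 1.30331767e-04,  9.46998674e-01,  3.21237442e-01,
        -8.45196853e-02],
       [-6.67988590e-04, -3.21237290e-01,  9.46998499e-01,
         2.04328771e-02],
       [ 9.99999768e-01, -3.38006933e-04,  5.90716886e-04,
         1.19067960e-03],
       [ 0.00000000e+00,  0.00000000e+00,  0.00000000e+00,
         1.00000000e+00]])}
```

View pics/a.png

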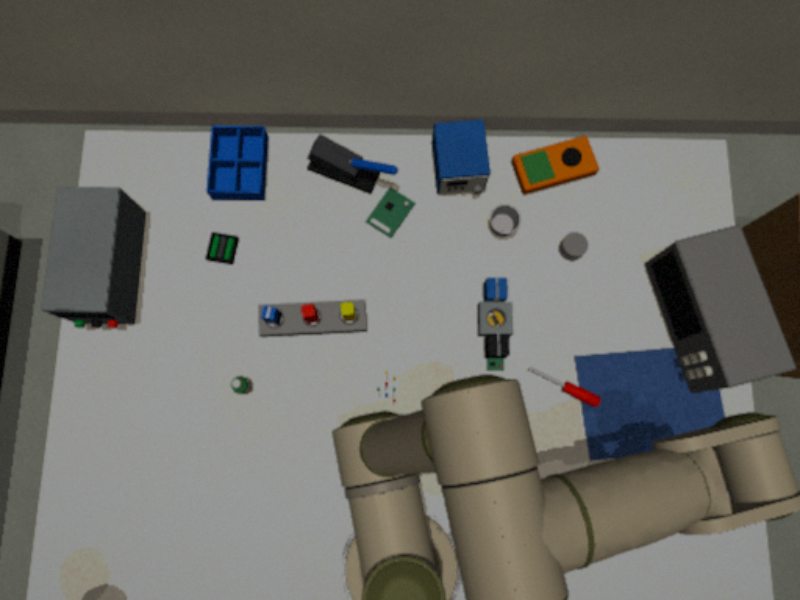

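View pics/b.png

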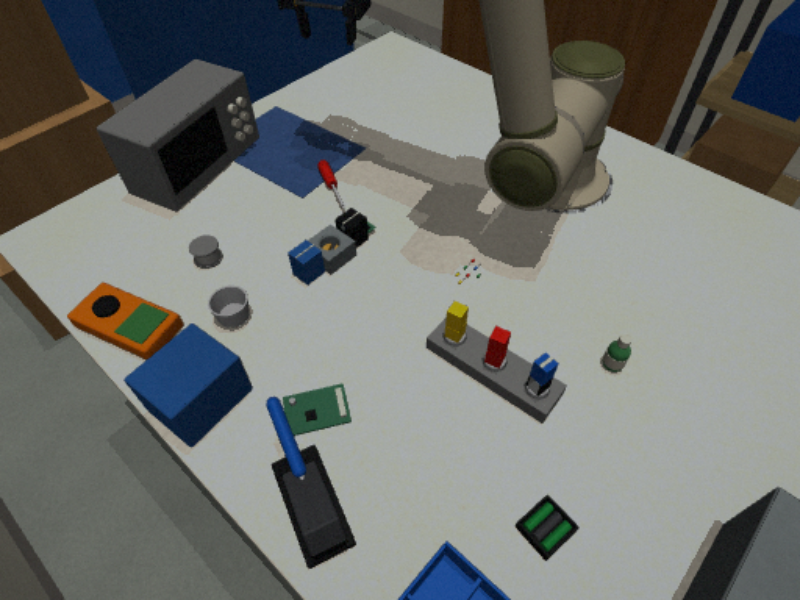

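The top view shows the blue cell in the left rack hole at about (272,315). The photometer is at (495,318), with the lamp side towards world +x. The scene view agrees. Next I'll take close wrist views of both.

```bash
cat > h.py <<'E'
from plant import *
import cv2,numpy as np
def R(a):  # tool down, jaw direction at world yaw a
    c,s=np.cos(a),np.sin(a); return np.array([[s,0,c],[-c,0,s],[0,-1,0]])
def yaw(s): return np.arctan2(s["ee_rot"][1][2],s["ee_rot"][0][2])
def cam_T():
    s=sense(); T=np.eye(4); T[:3,:3]=s["ee_rot"]; T[:3,3]=s["tool_pos"]
    return T@calibration("wrist")["hand_eye"]
def shot(name):
    T=cam_T(); p,d=camera("wrist"); cv2.imwrite(f"pics/{name}.png",p[:,:,::-1]); np.savez(f"pics/{name}.npz",p=p,d=d,T=T); return p,d,T
def ray(u,v,T,z):  # pixel -> world at height z
    c=calibration("wrist"); r=T[:3,:3]@[(u-c["cx"])/c["fx"],(v-c["cy"])/c["fy"],1]; o=T[:3,3]
    return o+r*(z-o[2])/r[2]
def cloud(d,T):
    c=calibration("wrist"); v,u=np.mgrid[:384,:512]
    P=np.stack([(u-c["cx"])/c["fx"]*d,(v-c["cy"])/c["fy"]*d,d],-1)
    return P@T[:3,:3].T+T[:3,3]
E
python3 - <<'E'
from h import *
for p,nm,ts in (((0.505,-0.203,0.37),"well",("well_mouth","holder")),((0.500,0.268,0.40),"cell",("cell_cap","cell_mid","rack"))):
    print(nm,[ (a,None if (q:=ik(p,R(a))) is None else np.round(q,2).tolist()) for a in (0,np.pi/2,-np.pi/2,np.pi)])
    a0=0 if nm=="cell" else 0
    move_to(p,R(a0)); im,d,T=shot(nm); C=cloud(d,T)
    for t in ts:
        for r in tip_of("wrist",t)[:2]:
            u,v=r["pixel"]; print(t,np.round([u,v],1),round(r["conf"],2),np.round(C[int(v),int(u)],4))
    print(sense()["time"],np.round(sense()["q"],2))
a=cv2.imread("pics/well.png");b=cv2.imread("pics/cell.png")
cv2.imwrite("pics/wc.png",np.hstack([a[:,56:456],b[:,56:456]]))
E
```

```text
well [(0, [-0.6, 0.38, 1.49, -0.0, 1.27, -0.6]), (1.5707963267948966, [-0.6, 0.38, 1.49, -0.0, 1.27, -2.17]), (-1.5707963267948966, [-0.6, 0.38, 1.49, -0.0, 1.27, 0.97]), (3.141592653589793, [-0.6, 0.38, 1.49, -0.0, 1.27, 2.54])]
well_mouth [260.8 171.4] 0.89 [ 0.5087 -0.2035  0.0049]
holder [260.7 166.2] 0.85 [ 0.5087 -0.1968  0.0051]
2.4083 [-0.6   0.38  1.49 -0.    1.27 -0.6 ]
cell [(0, [0.29, 0.41, 1.37, -0.0, 1.36, 0.29]), (1.5707963267948966, [0.29, 0.41, 1.37, -0.0, 1.36, -1.29]), (-1.5707963267948966, [0.29, 0.41, 1.37, -0.0, 1.36, 1.86]), (3.141592653589793, [0.29, 0.41, 1.37, -0.0, 1.36, -2.86])]
cell_cap [258.1 173.3] 0.65 [0.5018 0.2823 0.105 ]
cell_mid [259.4 164.8] 0.88 [0.5029 0.2888 0.0913]
cell_mid [260.4 211.7] 0.65 [0.5044 0.2121 0.0356]
rack [264.3 211.3] 0.86 [0.5099 0.2115 0.0341]
4.3333 [ 0.28  0.41  1.37 -0.    1.36  0.29]
```

View pics/wc.png

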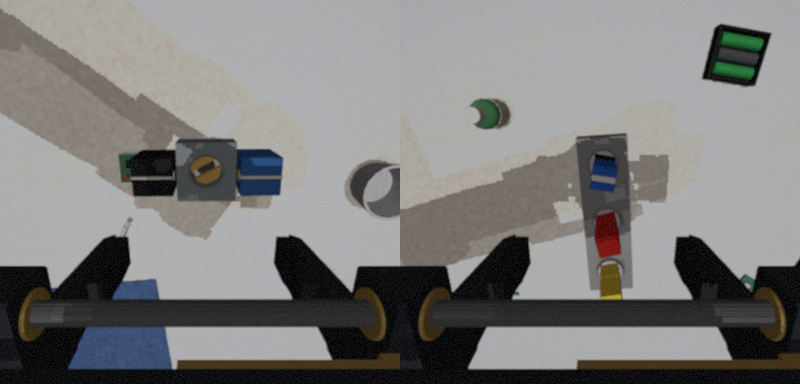

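Left half: the well sits at about (206,170), with lamp and sensor along the image x axis and a dark channel about 30° counterclockwise. Right half: the blue cap is at about (603,172) and slightly rotated. Next I'll get precise positions from the depth clouds.

```bash
python3 - <<'E'
from h import *
def ortho(nm,c,half=0.06,z=None,res=0.0005):
    f=np.load(f"pics/{nm}.npz"); p,T=f["p"],f["T"]; n=int(2*half/res)
    k=calibration("wrist"); i,j=np.mgrid[:n,:n]
    X=np.stack([c[0]-half+j*res,c[1]+half-i*res,np.full(i.shape,z)],-1)
    Pc=(X-T[:3,3])@T[:3,:3]; u=Pc[...,0]/Pc[...,2]*k["fx"]+k["cx"]; v=Pc[...,1]/Pc[...,2]*k["fy"]+k["cy"]
    return cv2.remap(p[:,:,::-1].copy(),u.astype(np.float32),v.astype(np.float32),cv2.INTER_CUBIC)
f=np.load("pics/cell.npz"); C=cloud(f["d"],f["T"]); hsv=cv2.cvtColor(f["p"],cv2.COLOR_RGB2HSV)
near=np.hypot(C[...,0]-.5,C[...,1]-.28)<.04
m=near&(C[...,2]>.097)&(C[...,2]<.115); P=C[m]; print("cap top",m.sum(),P.mean(0),cv2.minAreaRect((P[:,:2]*1000).astype(np.float32)))
w=m&(hsv[...,1]<90)&(hsv[...,2]>100); Q=C[w][:,:2]; 
if len(Q)>5: print("stripe",len(Q),Q.mean(0),cv2.fitLine((Q*1000).astype(np.float32),cv2.DIST_HUBER,0,.01,.01).ravel())
f=np.load("pics/well.npz"); C=cloud(f["d"],f["T"]); 
r=np.hypot(C[...,0]-.51,C[...,1]+.203)
m=(r<.06)&(abs(C[...,2]-.04)<.006); P=C[m]; print("block",m.sum(),P.mean(0),cv2.minAreaRect((P[:,:2]*1000).astype(np.float32)))
for s in (1,-1):
    m=(r<.1)&((C[...,0]-.51)*s>.03)&(abs(C[...,2]-.061)<.006); P=C[m]; print("house",s,m.sum(),P.mean(0),cv2.minAreaRect((P[:,:2]*1000).astype(np.float32)))
    hs=cv2.cvtColor(f["p"],cv2.COLOR_RGB2HSV); w=m&(hs[...,1]<80)&(hs[...,2]>110); Q=C[w][:,:2]
    if len(Q)>5: print("line",len(Q),Q.mean(0),cv2.fitLine((Q*1000).astype(np.float32),cv2.DIST_HUBER,0,.01,.01).ravel())
a=ortho("well",(.51,-.203),.05,.04); b=ortho("cell",(.502,.282),.025,.105,.00025)
a2=ortho("well",(.51,-.203),.05,.018)
cv2.imwrite("pics/o.png",cv2.resize(np.hstack([a,a2,b]),None,fx=1.3,fy=2.0*.65))
E
```

```text
cap top 628 [0.50271702 0.27681508 0.10458539] ((502.59649658203125, 275.7984313964844), (26.43573570251465, 25.920848846435547), 80.32543182373047)
stripe 97 [0.50332465 0.27597593] [ 9.8647183e-01 -1.6393080e-01  5.0324579e+02  2.7596542e+02]
block 2895 [ 0.51040919 -0.19551608  0.03953373] ((510.197021484375, -197.4861602783203), (105.69725036621094, 70.60001373291016), 0.09385831654071808)
house 1 1649 [ 0.56958205 -0.19573644  0.06062313] ((569.6959838867188, -196.57867431640625), (47.37177276611328, 43.44312286376953), 0.4960624575614929)
line 43 [ 0.58224569 -0.19981064] [ 9.9987864e-01 -1.5577760e-02  5.7631818e+02 -1.9712839e+02]
house -1 1654 [ 0.45108472 -0.19657758  0.06061232] ((450.5768737792969, -197.5603485107422), (46.75010681152344, 43.99774169921875), 0.4550517797470093)
line 54 [ 0.44014671 -0.19802928] [ 9.9998873e-01  4.7464035e-03  4.4051367e+02 -1.9761790e+02]
```

View pics/o.png

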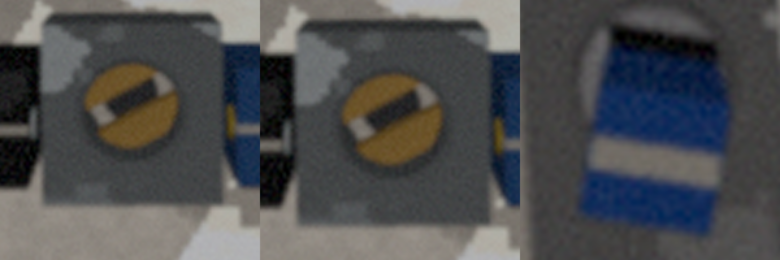

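Measured values:
- **Cell:** at (0.5026, 0.2758), yaw −0.167.
- **Well:** at (0.5104, −0.1972), holder yaw about 0.008.
- **Channel:** appears about 0.45 rad CCW in the picture. I'll still find it by feel.

Next I'll grip across the clear-face sides of the cap and lift.

```bash
python3 - <<'E'
from h import *
a=-0.167; x,y=.5026,.2758
move_to((x,y,.31),R(a)); 
hit=movel((x,y,.234),max_speed=.1,f_stop=8); s=sense(); print("hit",hit,np.round(s["tool_pos"],4))
close(25); s=sense(); print("open",s["opening"],np.round(s["contact_force"],2),np.round(s["wrist_torque"],3))
hit=movel((x,y,.265),max_speed=.05,f_stop=10); print("lift",hit)
movel((x,y,.385),max_speed=.15); s=sense(); print(s["opening"],np.round(s["contact_force"],2),s["time"])
p,d,T=shot("held"); s=sense()
C=(cloud(d,T)-s["tool_pos"])@np.array(s["ee_rot"])
h=cv2.cvtColor(p,cv2.COLOR_RGB2HSV)
bl=(h[...,0]>100)&(h[...,0]<130)&(h[...,1]>100)&(np.abs(C[...,0])<.04)&(np.abs(C[...,2])<.03)&(C[...,1]<.2)&(C[...,1]>.1)
P=C[bl]; print(bl.sum(),"y pct",np.round(np.percentile(P[:,1],[1,10,50,90]),4))
t=np.percentile(P[:,1],10); top=(abs(C[...,1]-.129)<.004)&(np.abs(C[...,0])<.03)&(np.abs(C[...,2])<.0135); Q=C[top]
print(top.sum(),Q.mean(0),cv2.minAreaRect((Q[:,[2,0]]*1000).astype(np.float32)))
cv2.imwrite("pics/held_c.png",cv2.resize(p[150:350,130:390,::-1],(780,600)))
E
```

```text
hit False [0.5028 0.2759 0.2348]
open 0.2905794328534007 [ 0.48 -0.68 -0.4 ] [-0.026 -0.103 -0.02 ]
lift False
0.29556478284104637 [ 0.84 -0.13 -0.81] 8.3667
3536 y pct [0.1131 0.1286 0.1346 0.1614]
2139 [-0.0048663   0.12911826  0.00084522] ((0.023049354553222656, -3.565781593322754), (26.942779541015625, 21.222309112548828), 0.02260604314506054)
```

View pics/held_c.png

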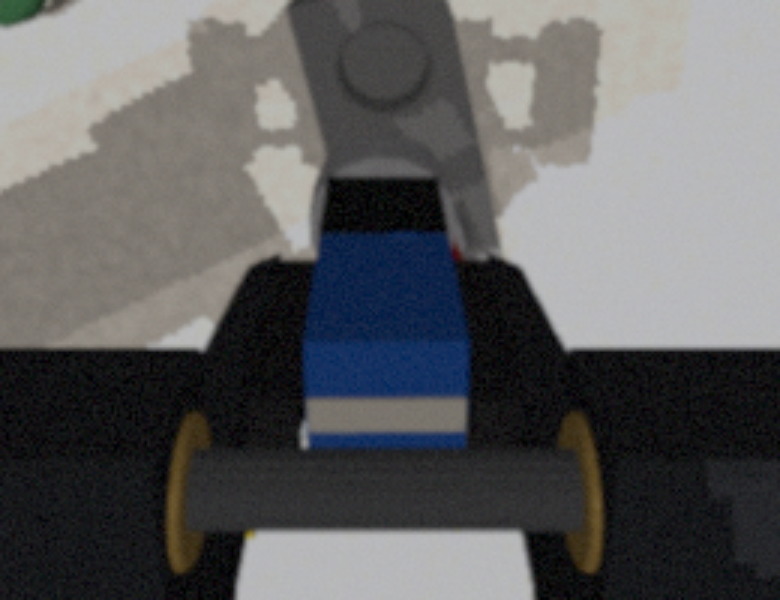

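The cell is held upright and square in the jaws, with the stripe at about crop (385,415). Its axis sits about −1.2 mm along tool x. Next I'll carry it to the well and lower it gently, with the approach yaw above the expected channel angle.

```bash
cat >> h.py <<'E'
W=np.array([.5104,-.1972]); H=.008; OFF=-.0012
def tcp(rel,z,d=(0,0)):
    a=H+rel; xy=W+np.array(d)-OFF*np.array([np.sin(a),-np.cos(a)]); return (xy[0],xy[1],z),R(a)
def rep(tag,s=None):
    s=s or sense(); print(tag,"t%.2f"%s["time"],"pos",np.round(s["tool_pos"],4),"yaw %.3f"%(yaw(s)-H),"F",np.round(s["contact_force"],2),"M",np.round(s["wrist_torque"],3)); return s
E
python3 - <<'E'
from h import *
x=sense()["tool_pos"]
p,r=tcp(.8,.385); move_to(p,r); rep("above")
p,r=tcp(.8,.268); movel(p,r,max_speed=.12); rep("mouth")
p,r=tcp(.8,.2455); print(movel(p,r,max_speed=.02,f_stop=3)); rep("down")
E
```

```text
above t10.15 pos [ 0.5115 -0.1975  0.3849] yaw 0.800 F [-0.33 -0.01 -0.8 ] M [ 0.042 -0.117  0.029]
mouth t11.28 pos [ 0.5114 -0.1981  0.2687] yaw 0.800 F [ 0.26 -0.05 -0.5 ] M [ 0.031 -0.131  0.008]
True
down t12.17 pos [ 0.511  -0.1977  0.2479] yaw 0.800 F [-0.22  0.43 -1.34] M [ 0.042 -0.138  0.019]
```

```bash
python3 - <<'E'
from h import *
for z in (.2468,.2456,.2444,.2432):
    p,r=tcp(.8,z); h=movel(p,r,max_speed=.02,f_stop=6); wait(.15)
    F=np.mean([sense()["contact_force"] for _ in range(1)],0); rep(str((z,h)))
    if F[2]>2: break
E
```

```text
(0.2468, False) t12.57 pos [ 0.5112 -0.1979  0.2465] yaw 0.800 F [-0.23  2.28 -2.2 ] M [ 0.612 -0.105  0.011]
(0.2456, False) t12.97 pos [ 0.5113 -0.1979  0.2456] yaw 0.800 F [-0.06  4.63  0.99] M [ 0.918 -0.024 -0.017]
(0.2444, False) t13.37 pos [ 0.5113 -0.198   0.2447] yaw 0.800 F [-0.92  5.04  3.57] M [1.003 0.078 0.017]
```

The wall pushes the cell toward +y with about 5 N, so I'll shift that way in small steps until the side force goes away.

```bash
python3 - <<'E'
from h import *
for dy in (.0005,.001,.0015,.002):
    p,r=tcp(.8,.2446,(0,dy)); movel(p,r,max_speed=.02); wait(.15); s=rep(str(dy))
    if abs(s["contact_force"][1])<1.2: break
E
```

```text
0.0005 t13.77 pos [ 0.5113 -0.1977  0.2447] yaw 0.800 F [-1.52  1.97  2.07] M [ 0.457  0.199 -0.026]
0.001 t14.17 pos [ 0.5113 -0.1972  0.2447] yaw 0.800 F [-2.23 -0.77  2.95] M [-0.263  0.214  0.036]
```

```bash
sed -i 's/^W=.*; H/W=np.array([.5100,-.1964]); H/' h.py; python3 - <<'E'
from h import *
for rel in np.arange(.8,.34,-.05):
    p,r=tcp(rel,.2443); movel(p,r,max_speed=.02); wait(.12); s=rep("%.2f"%rel)
    f=s["contact_force"]
    if f[2]<0.3 or np.hypot(f[0],f[1])>8 or abs(s["wrist_torque"][2])>.12: break
E
```

```text
0.80 t14.53 pos [ 0.511  -0.1973  0.2444] yaw 0.800 F [-1.28 -0.52  2.16] M [-0.183 -0.076  0.02 ]
0.75 t14.90 pos [ 0.5109 -0.1973  0.2444] yaw 0.751 F [ 1.51 -0.9   2.87] M [-0.058 -0.225 -0.038]
0.70 t15.27 pos [ 0.5108 -0.1973  0.2443] yaw 0.701 F [ 1.21 -0.08  2.39] M [-0.091 -0.329  0.068]
0.65 t15.63 pos [ 0.5108 -0.1974  0.2443] yaw 0.651 F [ 1.53 -0.94  3.18] M [-0.22  -0.371  0.006]
0.60 t16.00 pos [ 0.5107 -0.1974  0.2443] yaw 0.602 F [ 1.84 -0.39  1.83] M [-0.172 -0.351 -0.006]
0.55 t16.37 pos [ 0.5104 -0.1972  0.2438] yaw 0.551 F [-0.54  0.51 -1.73] M [ 0.041 -0.077  0.024]
```

The upward force vanished at 0.55 rad, so the key has found the slot. I'll turn 0.05 further to centre it, then lower until the foot rests on the turntable.

```bash
python3 - <<'E'
from h import *
p,r=tcp(.51,.2443); movel(p,r,max_speed=.02); rep("c")
for z in (.242,.240,.239,.238,.2372):
    p,r=tcp(.51,z); h=movel(p,r,max_speed=.02,f_stop=5); wait(.12); s=rep(str((z,h)))
    if s["contact_force"][2]>1.2: break
E
```

```text
c t16.62 pos [ 0.5105 -0.1973  0.2441] yaw 0.512 F [-0.01 -0.17 -0.53] M [-0.025 -0.14   0.01 ]
(0.242, False) t17.00 pos [ 0.5106 -0.1974  0.242 ] yaw 0.510 F [ 0.13  0.16 -1.11] M [-0.    -0.07   0.054]
(0.24, False) t17.37 pos [ 0.5106 -0.1974  0.24  ] yaw 0.510 F [-0.12  0.73 -1.23] M [ 0.003 -0.097  0.004]
(0.239, False) t17.73 pos [ 0.5106 -0.1974  0.239 ] yaw 0.510 F [ 0.69  0.14 -1.34] M [-0.006 -0.151 -0.039]
(0.238, False) t18.10 pos [ 0.5106 -0.1975  0.2382] yaw 0.510 F [-0.91  0.32  2.71] M [-0.007 -0.011 -0.002]
```

Seated about 7 mm lower. Now turning clockwise in small steps, watching the torque about z.

```bash
python3 - <<'E'
from h import *
rels=list(np.arange(.46,.085,-.05))+list(np.arange(.08,-.085,-.015))
for rel in rels:
    p,r=tcp(rel,.2384); movel(p,r,max_speed=.02); wait(.06); s=rep("%.3f"%rel)
    f=s["contact_force"]
    if np.hypot(f[0],f[1])>7 or f[2]>8 or abs(s["wrist_torque"][2])>.17: print("STOP"); break
E
```

```text
0.460 t18.41 pos [ 0.5106 -0.1975  0.2384] yaw 0.461 F [-0.16  0.22  1.6 ] M [ 0.018 -0.12  -0.008]
0.410 t18.72 pos [ 0.5105 -0.1975  0.2384] yaw 0.412 F [0.55 0.1  1.78] M [ 0.149 -0.171 -0.002]
0.360 t19.02 pos [ 0.5105 -0.1974  0.2384] yaw 0.362 F [0.22 1.53 1.73] M [ 0.418 -0.28   0.022]
0.310 t19.33 pos [ 0.5104 -0.1975  0.2384] yaw 0.312 F [1.06 2.07 1.84] M [ 0.433 -0.287  0.089]
0.260 t19.64 pos [ 0.5103 -0.1976  0.2384] yaw 0.262 F [0.18 0.76 1.97] M [ 0.361 -0.345  0.026]
0.210 t19.95 pos [ 0.5103 -0.1976  0.2384] yaw 0.212 F [0.73 1.3  1.88] M [ 0.44  -0.324  0.041]
0.160 t20.26 pos [ 0.5102 -0.1976  0.2384] yaw 0.162 F [0.61 1.53 2.32] M [ 0.379 -0.306  0.064]
0.110 t20.57 pos [ 0.5101 -0.1976  0.2384] yaw 0.112 F [0.74 1.88 2.03] M [ 0.345 -0.322  0.041]
0.080 t20.88 pos [ 0.5101 -0.1976  0.2384] yaw 0.081 F [0.94 0.98 2.24] M [ 0.345 -0.313  0.062]
0.065 t21.18 pos [ 0.5101 -0.1976  0.2384] yaw 0.065 F [1.53 1.7  2.19] M [ 0.331 -0.27   0.063]
0.050 t21.49 pos [ 0.5101 -0.1976  0.2384] yaw 0.050 F [0.61 1.3  1.34] M [ 0.317 -0.317  0.067]
0.035 t21.80 pos [ 0.5101 -0.1976  0.2384] yaw 0.035 F [0.46 1.08 2.51] M [ 0.323 -0.325  0.098]
0.020 t22.11 pos [ 0.51   -0.1976  0.2384] yaw 0.020 F [1.41 2.2  1.58] M [ 0.227 -0.333 -0.001]
0.005 t22.42 pos [ 0.51   -0.1976  0.2384] yaw 0.005 F [-0.01  2.19  2.11] M [ 0.24  -0.323  0.053]
-0.010 t22.73 pos [ 0.51   -0.1976  0.2384] yaw -0.010 F [1.19 0.29 1.34] M [ 0.258 -0.364  0.027]
-0.025 t23.03 pos [ 0.51   -0.1976  0.2384] yaw -0.025 F [1.11 0.47 1.39] M [ 0.224 -0.32   0.034]
-0.040 t23.34 pos [ 0.5099 -0.1976  0.2384] yaw -0.040 F [2.21 2.6  2.32] M [ 0.238 -0.329  0.22 ]
STOP
```

Torque jumped from about 0.05 to 0.22 N m at −0.04 rad, so that is the stop. I'll ease off slightly, release, retreat straight up and look.

```bash
python3 - <<'E'
from h import *
rep("recheck")
p,r=tcp(-.03,.2384); movel(p,r,max_speed=.02); wait(.1); rep("eased")
gripper_open(); rep("open")
p,r=tcp(-.03,.30); movel(p,r,max_speed=.08); 
p,r=tcp(-.03,.39); movel(p,r,max_speed=.15); s=rep("up")
p,d,T=shot("fin"); C=cloud(d,T); h=cv2.cvtColor(p,cv2.COLOR_RGB2HSV)
n=np.hypot(C[...,0]-W[0],C[...,1]-W[1])<.035
m=n&(abs(C[...,2]-.11)<.006); P=C[m]; print(m.sum(),np.median(P[:,2]),cv2.minAreaRect((P[:,:2]*1000).astype(np.float32)))
w=m&(h[...,1]<90)&(h[...,2]>100); Q=C[w][:,:2]; print(len(Q),cv2.fitLine((Q*1000).astype(np.float32),cv2.DIST_HUBER,0,.01,.01).ravel())
cv2.imwrite("pics/fin_c.png",cv2.resize(p[80:280,130:390,::-1],(780,600)))
E
```

```text
recheck t23.34 pos [ 0.5099 -0.1976  0.2384] yaw -0.040 F [2.21 2.6  2.32] M [ 0.238 -0.329  0.22 ]
eased t23.69 pos [ 0.51   -0.1976  0.2384] yaw -0.030 F [1.26 1.47 1.76] M [ 0.226 -0.245  0.093]
open t24.70 pos [ 0.51   -0.1976  0.2384] yaw -0.030 F [-0.4   0.24  0.58] M [ 0.012 -0.109 -0.017]
up t26.37 pos [ 0.5099 -0.1976  0.3889] yaw -0.030 F [-1.   -0.1   0.34] M [-0.036 -0.044  0.05 ]
670 0.10982716458362482 ((510.173583984375, -196.77041625976562), (26.103668212890625, 25.435422897338867), 89.44133758544922)
128 [ 9.9987561e-01 -1.5771711e-02  5.1051883e+02 -1.9757301e+02]
```

View pics/fin_c.png

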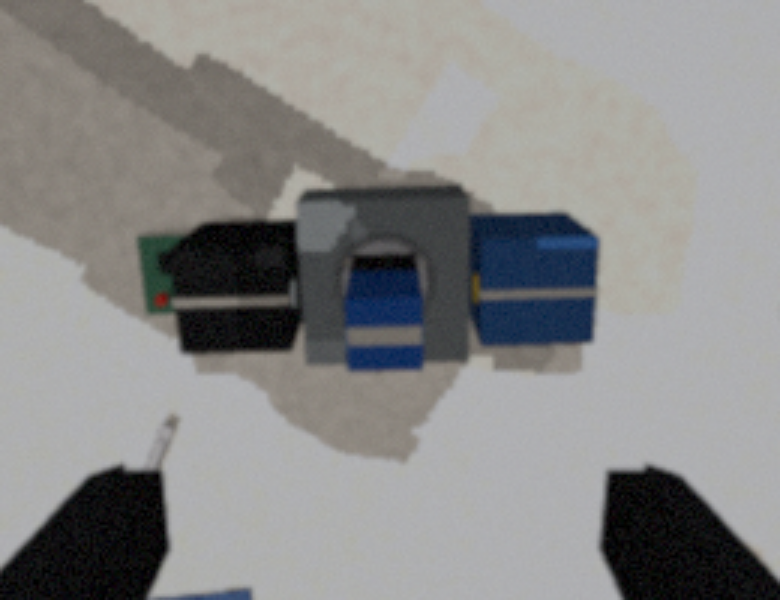

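The cell is upright and centred, with the stripe at crop (385,335) in line with the white lines on the housings. The cap top is at 109.8 mm, against 110 mm for fully seated. Handing in.

```bash
python3 -c "
from plant import *
close_job(); print(sense()['time'])"
```

```text
the job is handed in; nothing more can be done
the job is handed in; nothing more can be done
```

The blue-capped cell is in the photometer's well, fully down and released, with its clear faces square to the light path. I handed the job in at about 26 s of the 64 s allowed.

- **Loading:** I lowered the cell at 0.80 rad. The wall pushed it sideways with about 5 N, so I moved it roughly 1 mm to clear that. Turning clockwise under 2–3 N, the key dropped into the slot at about 0.55 rad, and the foot then seated about 7 mm lower.
- **Stop:** I felt the turntable's stop at about −0.04 rad, where the torque rose from about 0.05 to 0.22 N m. I eased off 0.01 rad before letting go.
- **Final checks:** The cap top was at 109.8 mm (110 mm expected), and its centre was within 0.5 mm of the well's axis. The stripe was about 0.02 rad off the light path, and the robot was clear above.
- **Disagreements:** The holder yaw (0.008 rad) is only good to about 0.01 rad. Depth and colour estimates of the cap and stripe differed by about 1 mm. The first touch stopped about 1 mm early from force noise or the wall. No check failed.

I did not re-measure the other things on the bench afterwards, but no unexpected contact was felt.

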